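Set the tone selector and load the colour reader

TASK

Set the colour-check station up for the next batch: first turn the tone selector, the shorter way round, until its white pointer points at the yellow flag on the rim. Then lay the dark walnut drawer front, brass pull upwards, into the blue cradle so that it lies flat on the cradle's floor; set it down, do not drop it. Leave the other things on the bench where they are.

Things in the scene. Friction and masses are not known exactly. Their poses are not given: they have to be found in the camera images.
- selector: Tone selector: a fixed grey round housing 200 mm across, 30 mm high, with a ring of wood tones; origin at the centre of its underside, on the dial's vertical axis; any yaw. Its dial carries an upright black grip bar centred on the axis, 94 mm long, 18 mm wide, from 42 to 84 mm above the bench. Turn the dial by this bar.
- dial (a joint): Dial angle, rad, counter-clockwise from above positive, no stops or clicks: it turns round and round. Starts within 0.2 of 0 (pointer along the selector's x axis). Even friction 0.08 N m; it stays where left. More than 3.5 rad (about 200 degrees) from 0 either way counts as the long way round; with the flag almost opposite, either way is accepted.
- pointer_tip (a point): Tip of the white pointer, 70 mm from the dial's axis at one end of the grip bar, 36 mm above the bench (a white line on the bar's top marks the same end). It turns with the dial; the bar lies along the line from the axis to this point.
- flag_tip (a point): Middle of the inner edge of the yellow flag, a fixed clip 16 mm wide and 37 mm high on the selector's rim; 70 mm from the dial's axis, 36 mm above the bench. With the pointer right on the flag, pointer_tip coincides with this point. It starts 0.8 rad or more from the pointer, either side.
- front: Loose dark walnut drawer front: panel 160 (x) by 90 (y) by 16 mm (z), 0.15 to 0.3 kg, lying flat on the bench, pull up, at any yaw. Origin at the centre of its underside, z up through the pull. Brass pull: bar 100 mm long (x), 12 mm wide (y), 38 to 50 mm above the underside, 22 mm clear of the face, on two 10 mm legs 40 mm either side of the middle.
- pull_middle (a point): Centre of the brass pull's bar, 44 mm straight above the drawer front's origin; the panel balances here.
- cradle_floor (a point): Centre of the blue cradle's inner floor, 8 mm above the bench. A fixed open tray, outside 190 (x, the long axis) by 120 (y) by 18 mm high, inside 174 by 104 mm, walls 8 mm thick rising 10 mm above the floor. The drawer front fits with 7 mm to spare each side, either end first.
- tin: Bystander: stain tin 70 mm across, 75 mm high, origin under its centre.
- sander: Bystander: cork and wood sanding block 105 by 62 by 36 mm, origin under its centre.
- bottle: Bystander: green bottle 64 mm across, 130 mm high, origin under its centre.
- jar: Bystander: amber jar 72 mm across, 80 mm high, origin under its centre.
- oak: Bystander: plain pale panel without a pull, 70 by 160 by 16 mm, origin under its centre.
- brush: Bystander: brush lying on the bench.
- driver: Bystander: orange-handled screwdriver lying on the bench.

How it is judged:
By the outcome, as a careful person would: the job done as asked, in the order asked, and still so for the second after the job is handed in, with the robot touching nothing.
It also fails if it takes over 72 s, if anything falls off the work surface, if the arm or the gripper's body presses on something with over 40 N, if the wrist force passes 120 N, or if a joint passes its speed limit or range.

ROBOT

A 6-joint arm with a two-finger parallel gripper is mounted at the origin on the work surface. World frame = base frame: x ahead of the robot, y to its left, z up, the work surface at z = 0. Lengths are in mm, angles in rad, forces in N, time in s.
With the tool pointing down it reaches from about 425 to 950 mm from the base axis. Payload 3.5 kg.
Tool frame: the origin (TCP) lies midway between the tips of the shut fingers; the grasp point (between the pads) lies 19 mm behind it; z points along the fingers, y is the line along which they close (so a half turn about z gives the same grasp; the last joint's range is limited). The gripper opens to 85 mm and grips with 20 to 120 N. Pads are 22 mm wide; open, the fingers measure 114 mm over their backs; the gripper's body (76 mm by 85 mm) begins 54 mm behind the grasp point. The pads swing forward as they close: fully open they stand 13 mm farther back than shut.
Start: joints at [1.175, 0.286, 1.577, -0, 1.279, -0.15], TCP at [164.213, 654.706, 231.325] pointing down, gripper open.
Joint ranges: [-2.77, 2.77], [-0.9, 2.22], [0.21, 2.48], [-1.53, 4.67], [0.24, 2.81], [-2.84, 2.84]. Speed limits (rad/s): [2.79, 2.79, 3.14, 3.14, 3.14, 3.14].

INTERFACE

Orientations are given as a unit quaternion [w, x, y, z].
In Python, from bench import sense, read_camera, hand_in, look_for, pinpoint gives the robot as it stands.
- The arm moves only by the tool apply_moves, never from a script. Its argument "rows" is a list of rows, each a list of 3 entries, a list of its own where there are three numbers: the shift along the tool's x, y, z as a fraction of full scale, then the turn, a rotation vector about the tool's x, y, z as a fraction of full scale, then the gripper command: -1 is fully open, 1 is shut, values between are in proportion. A call has 1 to 8 rows; each row is the pose to reach, as a shift and turn from the pose commanded when the call began, along the tool's axes at that moment; what a row does not reach only later rows make up. Full scale, the value 1, is 0.25 m for a shift and pi/2 rad for a turn. A row lasts 1/12 s, in which the tool goes at most 41.7 mm and 7.16 degrees, less where a joint would pass 70% of its speed; a pose out of reach is approached as far as the arm can. A call with a number of a shift or a turn outside -1 to 1 is refused whole. A call with a gripper value outside its range is refused whole. The fingers move at their own pace and stop on an object; the grip force is fixed at half the most. Time passes only in rows, so rows that repeat a pose let the fingers close. It gives the time, the measured TCP pose, the force, the opening and the grip force at its end, in the units of the state.
- sense(): the state, without advancing time (a new reading comes with each control period).
- read_camera(name): name is "scene" or "top"; returns a dict with "pixels" (400x640x3 uint8, red, green, blue), "fx", "fy", "cx", "cy" (pixels), "rvec" (rotation vector, rad) and "tvec" (3), from world to camera coordinates, as OpenCV has them. Camera axes: x right, y down, z forward; pixel columns grow to the right and rows downward; lengths in mm; the calibration is good to about 2 mm. A picture is of the moment at which its call begins. There is no depth.
- hand_in(): hands the job in; it is judged then, once.
Trained networks look in the newest picture that a camera, given by its name, has taken for a name from the list of things; names that differ only in an ending like _2 or _b are one class to them, and where a whole thing is asked for, a point or a joint stands for the part that bears it (a point fixed in the world has none). Each returns a list of dicts, best first, with "score" (0 to 1); they miss things now and then, are a little off and sometimes report something else, mostly with a low value. They report only what shows in the picture. A call takes as long as a camera call.
- look_for(label, camera): "pixel" ([column, row] in pixels, amid what is visible of it).
- pinpoint(label, camera): "pixel" ([column, row] in pixels: a listed point, or the origin of a listed thing).
The state is a dict: "time_s": time; "joint_positions": joint angles; "qd": joint speeds; "joint_torque": joint torques, N m; "position": TCP position; "tcp_rot": TCP orientation; "wrist_force": force on the tool from outside, world axes, zero at the start; "wrist_torque": the same for the moment, N m; "opening": finger opening in mm; "finger_force": force on a finger pad.
Only numpy, scipy, OpenCV 4.12 (cv2) and the standard library are available. Lean on these libraries where they do the work, as an engineer would, in place of code of your own. Each camera call takes 0.05 s, during which the arm holds its last target. There are 200 camera calls.

## Working session

There is one attempt and no reset: what is moved stays moved. The work goes in short steps, Python scripts to look and compute and a tool call to move; the robot and the scene stay as the last step left them, time stands still between calls to the robot, and variables do not carry over. Pictures are saved under pics/ and viewed, at most 10 in all, crops included, and the job is handed in when it is done.

Besides the shell and the picture viewer there is one more tool, called as name(argument=value, ...), one argument or row to a line, values as JSON. apply_moves: Moves the arm, as the interface text tells. Its arguments: {"type":"object","properties":{"rows":{"type":"array"}},"required":["rows"]}

```bash
mkdir -p pics; cat > h.py <<'E'
import numpy as np, cv2
from bench import *
from scipy.spatial.transform import Rotation as R
def ray(c,px,z):
    K=np.array([[c['fx'],0,c['cx']],[0,c['fy'],c['cy']],[0,0,1.]])
    M=cv2.Rodrigues(np.array(c['rvec'],float))[0]; t=np.array(c['tvec'],float).ravel()
    d=M.T@np.linalg.inv(K)@np.array([px[0],px[1],1.]); o=-M.T@t
    return o+d*(z-o[2])/d[2]
Z=dict(selector=0,pointer_tip=36,flag_tip=36,front=0,pull_middle=44,cradle_floor=8,tin=0,sander=0,bottle=0,jar=0,oak=0)
def pp(names,cams=('top','scene')):
    for cam in cams:
        c=read_camera(cam)
        for n in names:
            try: r=pinpoint(n,cam)[:2]
            except Exception as e: print(n,e); continue
            for q in r: print(cam,n,round(q['score'],2),np.round(q['pixel'],1),np.round(ray(c,q['pixel'],Z[n]),1)[:2])
E
python3 - <<'E'
from h import *
for cam in('top','scene'):
    c=read_camera(cam); cv2.imwrite(f'pics/{cam}0.png',c['pixels'][:,:,::-1])
pp(list(Z))
s=sense();print(s['tcp_rot'],s['opening'],s['position'])
E
```

```text
top selector 0.61 [301.2 196.6] [573.2  35.7]
top selector 0.28 [214.9 200. ] [557.3 330. ]
top pointer_tip 0.87 [279.6 203.3] [543.2 105.2]
top pointer_tip 0.21 [261.  150.5] [723.7 173.9]
top flag_tip 0.52 [291.4 174.2] [642.5  68.6]
top front 0.62 [423.3 212.4] [ 524.6 -378.4]
top front 0.61 [314.4 139.1] [779.   -6.6]
top pull_middle 0.64 [427. 210.] [ 526.5 -377.8]
top cradle_floor 0.8 [214.5 197.9] [563.2 329.6]
top cradle_floor 0.59 [179.7 262.8] [344.7 431. ]
top tin 0.91 [251.5 264. ] [344.3 195.6]
top tin 0.41 [180.4 262.9] [344.4 431.6]
top sander 0.66 [364.5 260.1] [ 362.6 -178.1]
top bottle 0.63 [256.2 148.1] [743.4 196.6]
top jar 0.66 [367.1 150.3] [ 740.5 -191. ]
top oak 0.95 [313.6 138.1] [782.6  -3.7]
scene selector 0.61 [336.  215.4] [579.1  36.8]
scene flag_tip 0.66 [357.3 215.9] [646.2  66.6]
scene front 0.75 [198.  255.7] [ 540.1 -374.1]
scene pull_middle 0.76 [192.1 245.5] [ 542.  -381.5]
scene cradle_floor 0.77 [405.4 180.1] [545.1 331.8]
scene tin 0.91 [343.1 162.7] [340.8 212.1]
scene sander 0.84 [244.7 201.7] [ 381.3 -181.3]
scene bottle 0.81 [411.5 228.2] [735.6 199.6]
scene jar 0.94 [289.3 277.1] [ 726.6 -192. ]
scene jar 0.64 [351.4 194.6] [515.1 134.3]
scene oak 0.76 [359.8 265.8] [782.6 -14.1]
[ 1.43059246e-05  1.22582774e-01  9.92458293e-01 -1.38699159e-05] 85.58068804908233 [164.22280184 654.70324698 231.33022536]
```

View pics/top0.png

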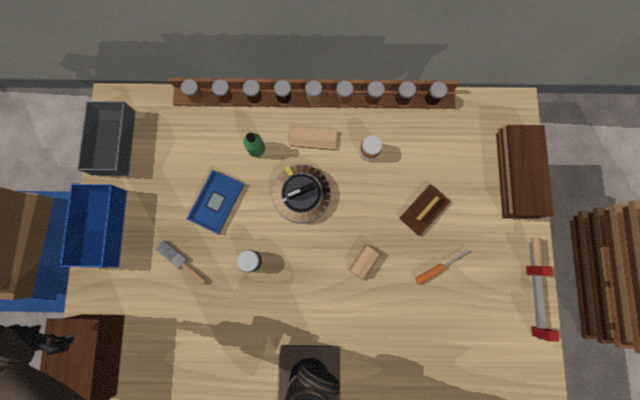

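View pics/scene0.png

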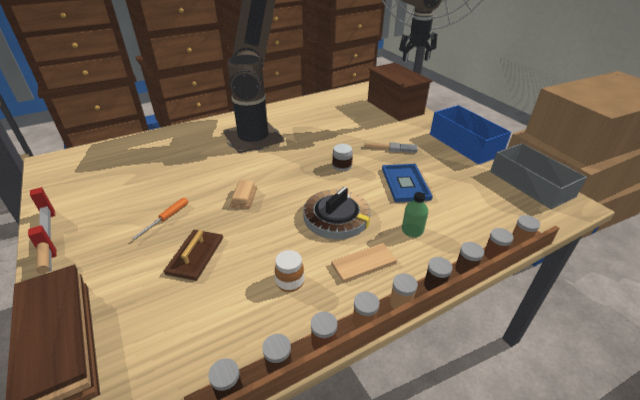

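The top view shows the selector at about (301,194) with its pointer to the left (282,198). The flag is at (289,171), the walnut front at (425,210) and the cradle at (217,201). The arm is clear of all of them. Next I'll get the orientations by colour segmentation.

```bash
cat >> h.py <<'E'
def rect(c,mask,z,name):
    n,l,st,_=cv2.connectedComponentsWithStats(mask.astype(np.uint8))
    i=1+np.argmax(st[1:,4]); ys,xs=np.nonzero(l==i)
    P=np.array([ray(c,(x,y),z)[:2] for x,y in zip(xs,ys)],np.float32)
    (cx,cy),(w,h),a=cv2.minAreaRect(P)
    if w<h: a+=90; w,h=h,w
    print(name,'centre',round(cx,1),round(cy,1),'size',round(w),round(h),'long axis deg',round(a%180,1)); return P
def box(sh,x0,x1,y0,y1):
    m=np.zeros(sh[:2],bool); m[y0:y1,x0:x1]=1; return m
E
python3 - <<'E'
from h import *
c=read_camera('top'); p=c['pixels']; h=cv2.cvtColor(p,cv2.COLOR_RGB2HSV); H,S,V=h[...,0],h[...,1],h[...,2]
rect(c,(H>98)&(H<125)&(S>120)&box(p.shape,170,260,155,245),18,'cradle')
b=box(p.shape,390,460,175,245)
rect(c,cv2.morphologyEx(((V<110)&b).astype(np.uint8),cv2.MORPH_CLOSE,np.ones((7,7))),16,'front')
rect(c,(H>12)&(H<30)&(V>120)&(S>90)&box(p.shape,412,442,192,222),50,'pull')
P=rect(c,(H>22)&(H<35)&(S>150)&(V>150)&box(p.shape,265,335,160,230),37,'flag')
rect(c,(S<60)&(V>150)&box(p.shape,275,325,170,215),84,'white')
a=cv2.resize(p[155:235,260:340],(400,400),interpolation=cv2.INTER_CUBIC);b=cv2.resize(p[170:250,385:465],(400,400),interpolation=cv2.INTER_CUBIC)
cv2.imwrite('pics/c1.png',np.hstack([a,b])[:,:,::-1])
E
```

```text
cradle centre 551.2 323.8 size 185 117 long axis deg 155.7
front centre 531.9 -379.9 size 161 91 long axis deg 137.5
pull centre 533.4 -378.5 size 100 13 long axis deg 137.5
flag centre 651.5 71.8 size 5 0 long axis deg 136.9
white centre 571.3 58.2 size 34 6 long axis deg 117.9
```

View pics/c1.png

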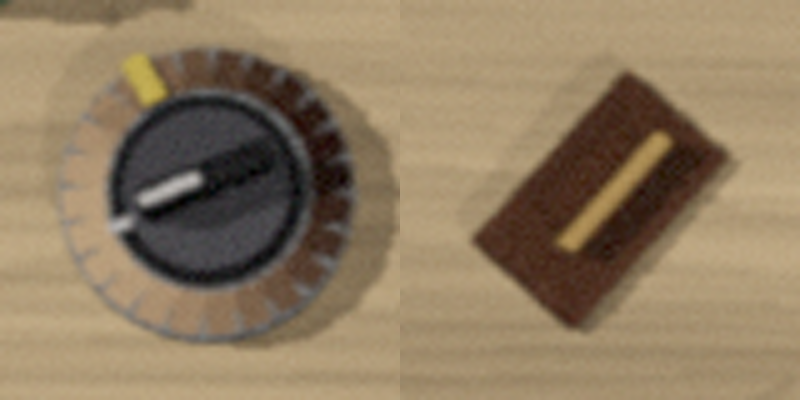

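The left crop shows the pointer tip at pixel (283.5,199.5), the flag's inner edge at (290.2,174.8), the bar's middle at (301,190.5) and the housing centre at (300.9,193.8). In the right crop the pull lies cleanly along the front's long axis.

```bash
python3 - <<'E'
from h import *
c=read_camera('top')
for n,px,z in[('housing',(300.9,193.8),30),('bar',(301,190.5),84),('tip',(283.5,199.5),36),('flag',(290.2,174.8),36),('w1',(287.2,195.5),84),('w2',(300.4,190.2),84)]:
    print(n,np.round(ray(c,px,z),1))
E
```

```text
housing [577.2  35.7  30. ]
bar [577.8  33.4  84. ]
tip [556.1  92.7  36. ]
flag [640.4  72.6  36. ]
w1 [561.   77.1  84. ]
w2 [578.7  35.4  84. ]
```

```bash
cat >> h.py <<'E'
def go(x,y,z,yaw):
    "fractions from current pose; yaw = world heading of tool y, deg, tool down"
    s=sense(); q=np.array(s['tcp_rot']); r=R.from_quat(q[[1,2,3,0]])
    a=np.radians(yaw); yv=[np.cos(a),np.sin(a),0]; xv=np.cross(yv,[0,0,-1.])
    t=R.from_matrix(np.array([xv,yv,[0,0,-1.]]).T)
    d=r.inv().apply(np.array([x,y,z])-s['position'])/250; w=(r.inv()*t).as_rotvec()/(np.pi/2)
    print('t',round(s['time_s'],2),'shift',np.round(d,3),'turn',np.round(w,3),'pos',np.round(s['position'],1),'yaw',round(np.degrees(np.arctan2(*r.as_matrix()[[1,0],1])),1),'open',round(s['opening'],1))
E
python3 -c "
from h import *
go(371,345,231,50);go(577.5,35,231,23)"
```

```text
t 1.4 shift [-1.104e+00 -1.000e+00  1.000e-03] turn [0.    0.    0.288] pos [164.2 654.7 231.3] yaw 75.9 open 85.7
t 1.4 shift [-2.207e+00 -2.002e+00  1.000e-03] turn [0.    0.    0.588] pos [164.2 654.7 231.3] yaw 75.9 open 85.7
```

apply_moves(
  rows=[
    [[-0.95, -0.86, 0], [0, 0, 0], -1],
    [[-0.95, -0.86, 0], [0, 0, 0], -1],
    [[-0.95, -0.86, 0], [0, 0, 0], -1],
    [[-0.95, -0.86, 0], [0, 0, 0], -1],
    [[-0.95, -0.86, 0], [0, 0, 0], -1],
    [[-0.95, -0.86, 0], [0, 0, 0], -1],
    [[-0.95, -0.86, 0], [0, 0, 0], -1],
    [[-0.95, -0.86, 0], [0, 0, 0], -1],
  ],
)

```text
time_s: 2.07
position: [343.6, 385.8, 231.6]
tcp_rot: [0.001, 0.123, 0.992, -0.0]
wrist_force: [0.7, -0.2, 0.1]
opening: 85.6
finger_force: 0.0
```

apply_moves(
  rows=[
    [[-0.95, -0.86, 0], [0, 0, 0], -1],
    [[-0.95, -0.86, 0], [0, 0, 0], -1],
    [[-0.95, -0.86, 0], [0, 0, 0], -1],
    [[-0.95, -0.86, 0], [0, 0, 0], -1],
    [[-0.95, -0.86, 0], [0, 0, 0], -1],
    [[-0.95, -0.86, 0], [0, 0, 0], -1],
    [[-0.95, -0.86, 0], [0, 0, 0], -1],
    [[-0.95, -0.86, 0], [0, 0, 0], -1],
  ],
)

```text
time_s: 2.73
position: [521.9, 119.0, 231.8]
tcp_rot: [0.001, 0.124, 0.992, -0.0]
wrist_force: [-0.3, 1.2, 0.4]
opening: 85.2
finger_force: 0.0
```

```bash
python3 -c "
from h import *
go(577.5,35,150,23)"
```

```text
t 2.73 shift [-0.298 -0.271  0.328] turn [0.    0.001 0.587] pos [521.9 119.  231.8] yaw 75.8 open 85.2
```

apply_moves(
  rows=[
    [[-0.28, -0.25, 0.32], [0, 0, 0.587], -1],
    [[-0.28, -0.25, 0.32], [0, 0, 0.587], -1],
    [[-0.28, -0.25, 0.32], [0, 0, 0.587], -1],
    [[-0.28, -0.25, 0.32], [0, 0, 0.587], -1],
    [[-0.28, -0.25, 0.32], [0, 0, 0.587], -1],
    [[-0.28, -0.25, 0.32], [0, 0, 0.587], -1],
    [[-0.28, -0.25, 0.32], [0, 0, 0.587], -1],
    [[-0.28, -0.25, 0.32], [0, 0, 0.587], -1],
  ],
)

```text
time_s: 3.4
position: [573.1, 44.2, 151.3]
tcp_rot: [-0.0, 0.554, 0.833, 0.0]
wrist_force: [-0.4, -0.7, 0.6]
opening: 85.5
finger_force: 0.0
```

```bash
python3 -c "
from h import *
go(577.5,35,52,23)
c=read_camera('scene');cv2.imwrite('pics/s1.png',cv2.resize(c['pixels'][120:270,230:450],(792,540),interpolation=cv2.INTER_CUBIC)[:,:,::-1])"
```

```text
t 3.4 shift [-0.041  0.002  0.397] turn [-0.    -0.    -0.002] pos [573.1  44.2 151.3] yaw 22.8 open 85.5
```

View pics/s1.png

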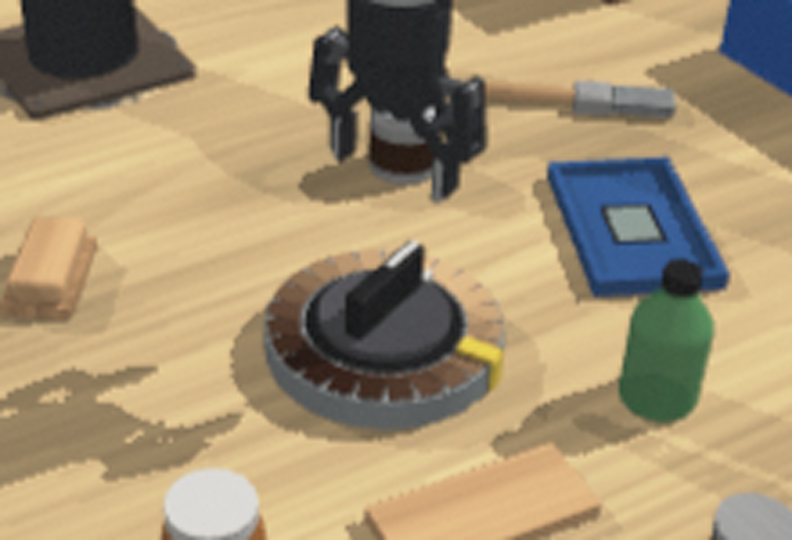

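The gripper hangs over the selector and straddles the bar, and the flag's inner edge is at scene pixel (357.8,216.7). I'll go down now.

apply_moves(
  rows=[
    [[-0.041, 0.002, 0.2], [0, 0, 0], -1],
    [[-0.041, 0.002, 0.395], [0, 0, 0], -1],
    [[-0.041, 0.002, 0.395], [0, 0, 0], -1],
    [[-0.041, 0.002, 0.395], [0, 0, 0], -1],
    [[-0.041, 0.002, 0.395], [0, 0, 0], 0],
    [[-0.041, 0.002, 0.395], [0, 0, 0], 0.2],
    [[-0.041, 0.002, 0.395], [0, 0, 0], 0.4],
    [[-0.041, 0.002, 0.395], [0, 0, 0], 0.5],
  ],
)

```text
time_s: 4.12
position: [579.2, 35.1, 55.0]
tcp_rot: [0.002, 0.551, 0.834, 0.001]
wrist_force: [0.0, 0.3, -0.2]
opening: 38.8
finger_force: 0.0
```

```bash
python3 -c "
from h import *
go(577.5,35,52,23);c=read_camera('scene');print(ray(c,(357.8,216.7),36),sense()['wrist_force'])
o=ray(c,(357.8,216.7),36)
for n in ['flag_tip']:
  for cam in('top','scene'):
    for k in range(3):
      c=read_camera(cam)
      for q in pinpoint(n,cam)[:1]:
        p=ray(c,q['pixel'],36);print(cam,p,np.degrees(np.arctan2(p[1]-35,p[0]-577.5)))
"
```

```text
t 4.12 shift [ 0.002 -0.006  0.012] turn [0.002 0.001 0.001] pos [579.2  35.1  55. ] yaw 23.1 open 38.8
[649.84938309  65.88998532  36.        ] [-0.94630551  0.21383765 -0.25034033]
scene [648.29761395  67.62554584  36.        ] 24.74158885513091
scene [641.9170869  69.8257     36.       ] 28.396910430410685
```

apply_moves(
  rows=[
    [[0, -0.003, 0], [0, 0, 0], 0.7],
    [[0, -0.003, 0], [0, 0, 0], 0.8],
    [[0, -0.003, 0], [0, 0, 0], 1],
    [[0, -0.003, 0], [0, 0, 0], 1],
    [[0, -0.003, 0], [0, 0, 0], 1],
    [[0, -0.003, 0], [0, 0, 0], 1],
  ],
)

```text
time_s: 5.27
position: [582.2, 36.3, 55.3]
tcp_rot: [0.005, 0.552, 0.834, 0.005]
wrist_force: [13.2, 7.7, -4.5]
opening: 16.9
finger_force: 59.5
```

apply_moves(
  rows=[
    [[0, 0.012, 0], [0, 0, 0], 1],
    [[0, 0.012, 0], [0, 0, 0], 1],
    [[0, 0.012, 0], [0, 0, 0], 1],
  ],
)

```text
time_s: 5.52
position: [582.2, 36.4, 55.2]
tcp_rot: [0.003, 0.551, 0.834, 0.002]
wrist_force: [3.4, 3.0, 4.5]
opening: 17.3
finger_force: 60.7
```

```bash
python3 -c "
from h import *
go(582,36.5,55,23.1);s=sense();print(s['wrist_force'],s['wrist_torque'])
pp(['pointer_tip','selector'])
"
```

```text
t 5.52 shift [ 0.001 -0.001  0.001] turn [ 0.004  0.002 -0.   ] pos [582.2  36.4  55.2] yaw 23.1 open 17.3
[3.41763868 3.04650625 4.54081164] [ 0.15276349 -0.14627131 -0.01101031]
top pointer_tip 0.51 [440.7 264.2] [ 352.9 -417. ]
top pointer_tip 0.3 [370.  152.9] [ 720.1 -195.5]
scene pointer_tip 0.81 [351.2 197.9] [566.9  97.4]
scene pointer_tip 0.56 [194.7 253.3] [ 564.7 -382.4]
scene selector 0.84 [333. 216.] [577.1  27.4]
scene selector 0.23 [289.3 278. ] [ 729.3 -193.3]
```

apply_moves(
  rows=[
    [[0, 0, 0], [0, 0, 0.06], 1],
    [[0, 0, 0], [0, 0, 0.12], 1],
    [[0, 0, 0], [0, 0, 0.18], 1],
    [[0, 0, 0], [0, 0, 0.24], 1],
    [[0, 0, 0], [0, 0, 0.3], 1],
    [[0, 0, 0], [0, 0, 0.36], 1],
    [[0, 0, 0], [0, 0, 0.42], 1],
    [[0, 0, 0], [0, 0, 0.48], 1],
  ],
)

```text
time_s: 6.48
position: [582.9, 36.3, 55.2]
tcp_rot: [0.002, 0.821, 0.571, 0.004]
wrist_force: [6.6, 3.6, 3.2]
opening: 17.0
finger_force: 60.5
```

apply_moves(
  rows=[
    [[0, 0, 0], [0, 0, 0.06], 1],
    [[0, 0, 0], [0, 0, 0.12], 1],
    [[0, 0, 0], [0, 0, 0.18], 1],
    [[0, 0, 0], [0, 0, 0.24], 1],
    [[0, 0, 0], [0, 0, 0.3], 1],
    [[0, 0, 0], [0, 0, 0.36], 1],
    [[0, 0, 0], [0, 0, 0.42], 1],
    [[0, 0, 0], [0, 0, 0.46], 1],
  ],
)

```text
time_s: 7.15
position: [583.3, 36.0, 55.2]
tcp_rot: [0.001, 0.97, 0.244, 0.005]
wrist_force: [8.0, 1.6, 2.0]
opening: 17.2
finger_force: 60.5
```

```bash
python3 -c "
from h import *
go(582,36.5,55,-63);s=sense();print(s['wrist_force'],s['wrist_torque'])
c=read_camera('scene');print(ray(c,(357.8,216.7),36))
pp(['pointer_tip','flag_tip'],('scene','scene'))
a=cv2.resize(c['pixels'][180:250,290:390],(800,560),interpolation=cv2.INTER_CUBIC);cv2.imwrite('pics/s2.png',a[:,:,::-1])
"
```

```text
t 7.15 shift [-0.004 -0.004  0.001] turn [ 0.003 -0.005  0.014] pos [583.3  36.   55.2] yaw -61.8 open 17.2
[8.00557597 1.56447009 1.99756767] [ 0.18413444 -0.61957378  0.11280752]
[649.84938309  65.88998532  36.        ]
scene pointer_tip 0.83 [361.2 213.5] [642.8  82.5]
scene flag_tip 0.44 [335.9 215.3] [613.8  14. ]
scene flag_tip 0.43 [357.7 211.5] [630.4  78.6]
scene pointer_tip 0.71 [355.3 215.2] [640.8  63.3]
scene flag_tip 0.41 [357.8 213.5] [638.   73.8]
```

View pics/s2.png

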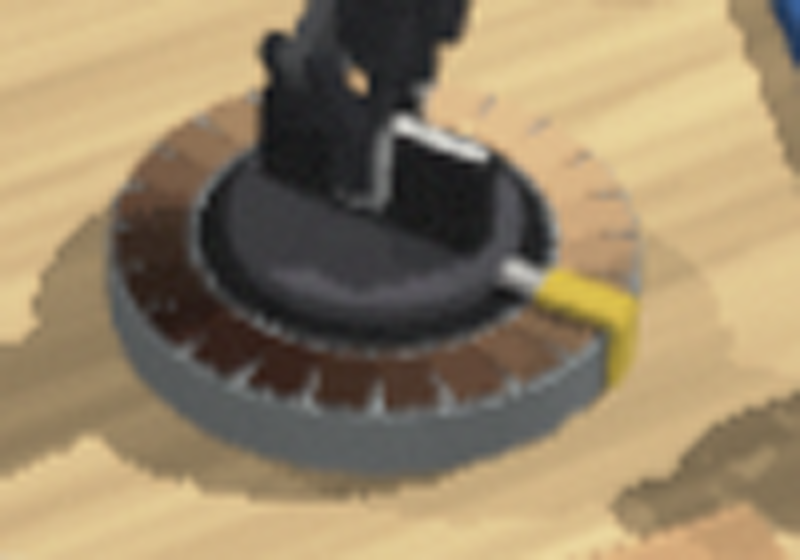

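The scene crop shows the white pointer running straight into the middle of the flag's inner edge, at crop pixel (542,285). I'll release, back off, and check it from above.

apply_moves(
  rows=[
    [[0, 0, 0], [0, 0, 0], 0.5],
    [[0, 0, 0], [0, 0, 0], 0],
    [[0, 0, 0], [0, 0, 0], -0.6],
    [[0, 0, 0], [0, 0, 0], -0.6],
    [[0, 0, 0], [0, 0, 0], -0.6],
    [[0, 0, -0.2], [0, 0, 0], -0.6],
    [[0, 0, -0.5], [0, 0, 0], -0.6],
    [[0, 0, -0.5], [0, 0, 0], -0.6],
  ],
)

```text
time_s: 8.17
position: [578.3, 36.1, 177.6]
tcp_rot: [-0.001, 0.969, 0.246, -0.002]
wrist_force: [1.3, 0.2, 0.4]
opening: 67.9
finger_force: 0.0
```

```bash
python3 -c "
from h import *
go(534,-378.5,180,47.5);go(534,-378.5,180,-132.5)"
```

```text
t 8.17 shift [-0.947  1.373 -0.01 ] turn [-0.003  0.    -1.211] pos [578.3  36.1 177.6] yaw -61.5 open 67.9
t 8.17 shift [-0.947  1.373 -0.01 ] turn [0.    0.003 0.789] pos [578.3  36.1 177.6] yaw -61.5 open 67.9
```

apply_moves(
  rows=[
    [[-0.7, 1, 0], [0, 0, -0.6], -1],
    [[-0.7, 1, 0], [0, 0, -0.6], -1],
    [[-0.7, 1, 0], [0, 0, -0.6], -1],
    [[-0.7, 1, 0], [0, 0, -0.6], -1],
    [[-0.7, 1, 0], [0, 0, -0.6], -1],
    [[-0.7, 1, 0], [0, 0, -0.6], -1],
    [[-0.7, 1, 0], [0, 0, -0.6], -1],
    [[-0.7, 1, 0], [0, 0, -0.6], -1],
  ],
)

```text
time_s: 8.83
position: [544.0, -269.8, 177.4]
tcp_rot: [-0.0, 0.75, 0.661, -0.0]
wrist_force: [-0.2, 0.2, 0.3]
opening: 85.5
finger_force: 0.0
```

```bash
python3 -c "
from h import *
go(534,-378.5,180,47.5)
c=read_camera('top');pp(['pointer_tip','flag_tip'],('top','scene'))
d=read_camera('scene')
a=cv2.resize(c['pixels'][155:235,260:340],(400,400),interpolation=cv2.INTER_CUBIC);b=cv2.resize(d['pixels'][175:255,295:375],(400,400),interpolation=cv2.INTER_CUBIC);cv2.imwrite('pics/c3.png',np.hstack([a,b])[:,:,::-1])"
```

```text
t 8.83 shift [-0.436  0.015 -0.01 ] turn [-0.     0.    -0.608] pos [ 544.  -269.8  177.4] yaw -7.2 open 85.5
top pointer_tip 0.69 [288.1 172.9] [646.9  79.8]
top flag_tip 0.55 [289.8 172.8] [647.3  74.1]
scene pointer_tip 0.77 [357.2 214.4] [640.5  70.1]
scene pointer_tip 0.42 [406.1 182.1] [583.9 297.7]
scene flag_tip 0.52 [357.9 213.7] [638.9  73.6]
```

View pics/c3.png

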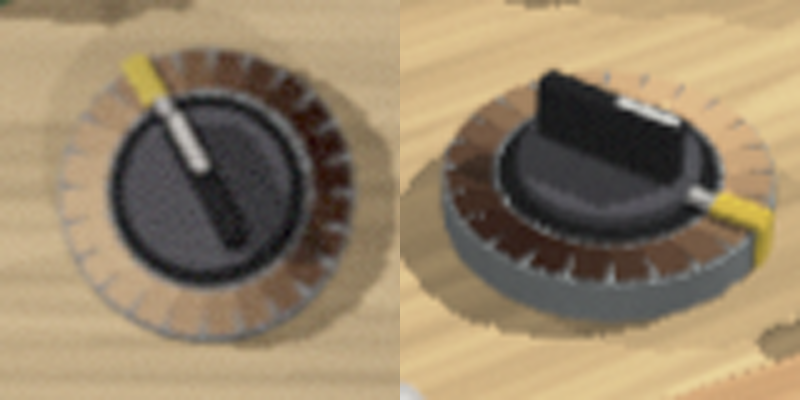

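The top crop suggests the pointer sits slightly to the right of the flag's middle, while the scene crop looks centred. I'll measure it numerically.

```bash
cat > m.py <<'E'
from h import *
def ang(p,o): return round(float(np.degrees(np.arctan2(p[1]-o[1],p[0]-o[0]))),1)
def meas():
  for cam,bx in(('top',(270,330,160,220)),('scene',(295,380,180,250))):
    c=read_camera(cam);p=c['pixels'].astype(float)
    for _ in range(5): c=read_camera(cam);p+=c['pixels']
    p/=6; r,g,b=p[...,0],p[...,1],p[...,2]; m=box(p.shape,*bx)
    def cen(w,z):
        ys,xs=np.nonzero(w>0);ww=w[ys,xs]
        px=(np.sum(xs*ww)/ww.sum(),np.sum(ys*ww)/ww.sum());return np.round(px,2),ray(c,px,z)
    sat=np.minimum(r,g)-b; wy=np.where(m&(sat>60)&(g>.7*r),sat-60,0)*1.
    sp=p.max(2)-p.min(2); wl=np.where(m&(sp<45)&(p.min(2)>125),p.min(2)-100,0)
    o=(582,36)if cam=='scene'else(577.2,35.7)
    for o in [(577.5,35.5),(582,36)]:
        y=cen(wy,37);print(cam,'yellow',y[0],y[1].round(1)[:2],ang(y[1],o),int((wy>0).sum()))
        n,l,st,_=cv2.connectedComponentsWithStats((wl>0).astype(np.uint8))
        for i in range(1,n):
            if st[i,4]>2:
                for z in(36,84):
                    q=cen(np.where(l==i,wl,0),z);print('  white',st[i,4],q[0],z,q[1].round(1)[:2],ang(q[1],o))
    x0,y0=(284,162) if cam=='top' else (350,207)
    print(p[y0:y0+18,x0:x0+16].astype(int).min(2)) if 0 else None
meas()
E
python3 m.py
```

```text
top yellow [288.11 170.1 ] [656.3  80. ] 29.5 49
  white 44 [296.1  181.48] 36 [617.7  52.3] 22.7
  white 44 [296.1  181.48] 84 [607.   49.7] 25.7
  white 5 [276.04 178.2 ] 36 [628.1 119.7] 59.0
  white 5 [276.04 178.2 ] 84 [617.  114.5] 63.4
  white 9 [274.07 184.6 ] 36 [606.1 125.6] 72.4
  white 9 [274.07 184.6 ] 84 [595.9 120.1] 77.8
  white 12 [272.4  191.27] 36 [583.4 130.4] 86.5
  white 12 [272.4  191.27] 84 [574.  124.7] 92.2
  white 57 [277.33 206.92] 36 [531.  112.3] 121.2
  white 57 [277.33 206.92] 84 [523.8 107.4] 126.8
top yellow [288.11 170.1 ] [656.3  80. ] 30.6 49
  white 44 [296.1  181.48] 36 [617.7  52.3] 24.5
  white 44 [296.1  181.48] 84 [607.   49.7] 28.8
  white 5 [276.04 178.2 ] 36 [628.1 119.7] 61.2
  white 5 [276.04 178.2 ] 84 [617.  114.5] 66.0
  white 9 [274.07 184.6 ] 36 [606.1 125.6] 74.9
  white 9 [274.07 184.6 ] 84 [595.9 120.1] 80.6
  white 12 [272.4  191.27] 36 [583.4 130.4] 89.2
  white 12 [272.4  191.27] 84 [574.  124.7] 95.1
  white 57 [277.33 206.92] 36 [531.  112.3] 123.7
  white 57 [277.33 206.92] 84 [523.8 107.4] 129.2
scene yellow [363.79 217.6
[... 153 characters left out ...]
[617.   92.2] 55.1
  white 4 [359.   207.53] 84 [663.8  56.7] 13.8
  white 11 [354.85 213.69] 36 [634.6  65.9] 28.0
  white 11 [354.85 213.69] 84 [680.2  32.1] -1.9
  white 3 [369.   214.09] 36 [656.1 100.8] 39.7
  white 3 [369.   214.09] 84 [700.2  64.7] 13.4
scene yellow [363.79 217.63] [662.6  77.9] 27.5 83
  white 29 [344.42 196.7 ] 36 [551.7  82.4] 123.1
  white 29 [344.42 196.7 ] 84 [602.9  47.6] 29.0
  white 4 [359.   207.53] 36 [617.   92.2] 58.1
  white 4 [359.   207.53] 84 [663.8  56.7] 14.2
  white 11 [354.85 213.69] 36 [634.6  65.9] 29.6
  white 11 [354.85 213.69] 84 [680.2  32.1] -2.3
  white 3 [369.   214.09] 36 [656.1 100.8] 41.2
  white 3 [369.   214.09] 84 [700.2  64.7] 13.7
```

```bash
cat > m2.py <<'E'
from h import *
for cam,o in(('top',(577.3,35.6)),('scene',(579,35.6))):
    P=0
    for _ in range(6): c=read_camera(cam);P=P+c['pixels'].astype(np.float32)/6
    rs=np.arange(56,98,3.);ts=np.arange(5,52,.5)
    def polar(z):
        X=np.array([[[o[0]+r*np.cos(t),o[1]+r*np.sin(t),z] for t in np.radians(ts)] for r in rs]).reshape(-1,3)
        K=np.array([[c['fx'],0,c['cx']],[0,c['fy'],c['cy']],[0,0,1.]])
        u=cv2.projectPoints(X,np.array(c['rvec'],float),np.array(c['tvec'],float),K,None)[0].reshape(len(rs),len(ts),2).astype(np.float32)
        return cv2.remap(P,u[...,0],u[...,1],cv2.INTER_LINEAR)
    A=polar(36.5)
    for r,a in zip(rs,A):
        w=np.clip(a[:,2]-np.median(a[:,2])-15,0,None)
        y=np.clip(np.minimum(a[:,0],a[:,1])-a[:,2]-55,0,None)
        f=lambda v:(round(float((v*ts).sum()/v.sum()),1),int(v.max())) if v.sum()>0 else None
        print(cam,r,'white',f(w) if r<70 else '', 'yellow',f(y), [int(v) for v in a[::8,2]] if r<70 else '')
E
python3 m2.py
```

```text
top 56.0 white (23.0, 73) yellow None [83, 78, 65, 97, 159, 156, 99, 59, 80, 81, 78, 74]
top 59.0 white (24.0, 67) yellow None [63, 58, 50, 70, 128, 139, 98, 54, 56, 58, 55, 55]
top 62.0 white (25.8, 87) yellow None [40, 38, 37, 40, 96, 140, 120, 49, 41, 44, 40, 41]
top 65.0 white (26.6, 79) yellow None [52, 43, 45, 41, 85, 158, 142, 74, 58, 67, 71, 64]
top 68.0 white (27.5, 64) yellow None [86, 72, 73, 67, 88, 157, 148, 82, 80, 102, 110, 98]
top 71.0 white  yellow None 
top 74.0 white  yellow (33.0, 12) 
top 77.0 white  yellow (29.7, 29) 
top 80.0 white  yellow (29.1, 34) 
top 83.0 white  yellow (29.0, 34) 
top 86.0 white  yellow (29.1, 33) 
top 89.0 white  yellow (29.3, 33) 
top 92.0 white  yellow (29.4, 34) 
top 95.0 white  yellow (29.4, 34) 
scene 56.0 white (29.5, 50) yellow None [64, 64, 65, 68, 83, 105, 133, 118, 81, 70, 62, 58]
scene 59.0 white (28.4, 101) yellow None [55, 55, 50, 59, 89, 140, 172, 129, 67, 38, 39, 38]
scene 62.0 white (27.6, 109) yellow None [45, 40, 35, 45, 95, 151, 169, 118, 52, 37, 35, 35]
scene 65.0 white (27.8, 106) yellow None [36, 36, 31, 31, 87, 142, 163, 107, 45, 46, 48, 63]
scene 68.0 white (30.7, 60) yellow None [37, 39, 38, 40, 90, 135, 163, 103, 75, 88, 88, 112]
scene 71.0 white  yellow None 
scene 74.0 white  yellow (29.8, 54) 
scene 77.0 white  yellow (29.2, 61) 
scene 80.0 white  yellow (28.9, 56) 
scene 83.0 white  yellow (28.9, 58) 
scene 86.0 white  yellow (29.1, 55) 
scene 89.0 white  yellow (29.0, 55) 
scene 92.0 white  yellow (29.1, 58) 
scene 95.0 white  yellow (29.1, 55)
```

The flag is at about 29.1° and the pointer at about 27.4°. I'll go back and turn the dial the last +1.8°; the axis, from where the grips settled, is near (582.4, 35.6).

```bash
python3 -c "
from h import *
go(582.4,35.6,177,-61.8)"
```

```text
t 10.43 shift [ 1.22  -0.01   0.002] turn [0.    0.    0.603] pos [ 545.  -267.2  177.6] yaw -7.5 open 85.3
```

apply_moves(
  rows=[
    [[1, -0.01, 0], [0, 0, 0.603], -1],
    [[1, -0.01, 0], [0, 0, 0.603], -1],
    [[1, -0.01, 0], [0, 0, 0.603], -1],
    [[1, -0.01, 0], [0, 0, 0.603], -1],
    [[1, -0.01, 0], [0, 0, 0.603], -1],
    [[1, -0.01, 0], [0, 0, 0.603], -1],
    [[1, -0.01, 0], [0, 0, 0.603], -1],
    [[1, -0.01, 0], [0, 0, 0.603], -1],
  ],
)

```text
time_s: 11.1
position: [575.2, -15.3, 177.7]
tcp_rot: [-0.0, 0.97, 0.243, 0.0]
wrist_force: [-0.6, -0.9, 0.1]
opening: 85.3
finger_force: 0.0
```

```bash
python3 -c "
from h import *
go(582.4,35.6,177,-61.8)"
```

```text
t 11.1 shift [ 0.121 -0.166  0.003] turn [-0.    -0.    -0.001] pos [575.2 -15.3 177.7] yaw -61.9 open 85.3
```

apply_moves(
  rows=[
    [[0.12, -0.165, 0], [0, 0, 0], -1],
    [[0.12, -0.165, 0], [0, 0, 0], -1],
    [[0.12, -0.165, 0.1], [0, 0, 0], -1],
    [[0.12, -0.165, 0.25], [0, 0, 0], -1],
    [[0.12, -0.165, 0.4], [0, 0, 0], -0.5],
    [[0.12, -0.165, 0.49], [0, 0, 0], 0],
    [[0.12, -0.165, 0.49], [0, 0, 0], 0.4],
    [[0.12, -0.165, 0.49], [0, 0, 0], 0.5],
  ],
)

```text
time_s: 11.77
position: [581.1, 31.6, 53.9]
tcp_rot: [-0.001, 0.97, 0.244, -0.002]
wrist_force: [1.4, 0.2, 1.4]
opening: 38.8
finger_force: 0.0
```

```bash
python3 -c "
from h import *
go(582.4,35.6,55,-61.8)"
```

```text
t 11.77 shift [ 0.012 -0.012 -0.004] turn [-0.001  0.002  0.   ] pos [581.1  31.6  53.9] yaw -61.8 open 38.8
```

apply_moves(
  rows=[
    [[0.012, -0.012, 0], [0, 0, 0], 0.5],
    [[0.012, -0.012, 0], [0, 0, 0], 0.6],
    [[0.012, -0.012, 0], [0, 0, 0], 0.8],
    [[0.012, -0.012, 0], [0, 0, 0], 1],
    [[0.012, -0.012, 0], [0, 0, 0], 1],
    [[0.012, -0.012, 0], [0, 0, 0], 1],
    [[0.012, -0.012, 0], [0, 0, 0], 1],
    [[0.012, -0.012, 0], [0, 0, 0], 1],
  ],
)

```text
time_s: 12.43
position: [584.9, 36.8, 57.8]
tcp_rot: [-0.0, 0.97, 0.243, 0.002]
wrist_force: [-0.6, 5.4, 2.9]
opening: 16.8
finger_force: 60.0
```

```bash
python3 -c "
from h import *
go(582.4,35.6,55,-60);print(sense()['wrist_torque'])"
```

```text
t 12.43 shift [-0.011 -0.001  0.011] turn [ 0.    -0.003 -0.02 ] pos [584.9  36.8  57.8] yaw -61.8 open 16.8
[ 0.88908391  0.20790547 -0.06677435]
```

apply_moves(
  rows=[
    [[0, 0, 0], [0, 0, -0.01], 1],
    [[0, 0, 0], [0, 0, -0.021], 1],
    [[0, 0, 0], [0, 0, -0.021], 1],
    [[0, 0, 0], [0, 0, -0.021], 1],
  ],
)

```text
time_s: 12.77
position: [584.9, 36.9, 57.8]
tcp_rot: [-0.0, 0.966, 0.26, 0.002]
wrist_force: [-1.5, 4.9, 4.1]
opening: 17.0
finger_force: 60.0
```

apply_moves(
  rows=[
    [[0, 0, 0], [0, 0, 0], 0.5],
    [[0, 0, 0], [0, 0, 0], 0],
    [[0, 0, 0], [0, 0, 0], -0.6],
    [[0, 0, 0], [0, 0, 0], -0.6],
    [[0, 0, 0], [0, 0, 0], -0.6],
    [[0, 0, -0.2], [0, 0, 0], -0.6],
    [[0, 0, -0.5], [0, 0, 0], -0.6],
    [[0, 0, -0.5], [0, 0, 0], -0.6],
  ],
)

```text
time_s: 13.43
position: [582.4, 35.4, 180.3]
tcp_rot: [-0.0, 0.966, 0.26, -0.001]
wrist_force: [0.2, 0.2, 1.4]
opening: 68.8
finger_force: 0.0
```

apply_moves(
  rows=[
    [[-0.7, 1, 0], [0, 0, -0.6], -1],
    [[-0.7, 1, 0], [0, 0, -0.6], -1],
    [[-0.7, 1, 0], [0, 0, -0.6], -1],
    [[-0.7, 1, 0], [0, 0, -0.6], -1],
    [[-0.7, 1, 0], [0, 0, -0.6], -1],
    [[-0.7, 1, 0], [0, 0, -0.6], -1],
    [[-0.7, 1, 0], [0, 0, -0.6], -1],
    [[-0.7, 1, 0], [0, 0, -0.6], -1],
  ],
)

```text
time_s: 14.1
position: [556.6, -271.8, 180.1]
tcp_rot: [0.0, 0.741, 0.671, -0.0]
wrist_force: [0.5, 0.0, -0.3]
opening: 85.6
finger_force: 0.0
```

```bash
python3 m2.py | egrep ' (62|65|68|83|89).0'; python3 -c "
from h import *
go(534,-378.5,110,47.5)"
```

```text
top 62.0 white (27.2, 86) yellow None [40, 39, 36, 32, 74, 131, 138, 75, 42, 45, 41, 41]
top 65.0 white (27.9, 87) yellow None [52, 43, 43, 40, 64, 149, 160, 98, 60, 69, 71, 64]
top 68.0 white (28.6, 61) yellow None [86, 72, 73, 68, 67, 140, 163, 105, 81, 103, 111, 97]
top 83.0 white  yellow (29.0, 34) 
top 89.0 white  yellow (29.2, 33) 
scene 62.0 white (29.6, 122) yellow None [45, 40, 38, 34, 63, 127, 172, 147, 78, 37, 36, 36]
scene 65.0 white (29.2, 100) yellow None [37, 37, 35, 27, 67, 128, 169, 142, 64, 45, 49, 64]
scene 68.0 white (31.6, 68) yellow None [37, 40, 40, 32, 64, 121, 171, 128, 81, 88, 87, 112]
scene 83.0 white  yellow (28.7, 55) 
scene 89.0 white  yellow (28.9, 55) 
t 14.7 shift [-0.451 -0.049  0.281] turn [ 0.     0.    -0.592] pos [ 557.6 -267.5  180.2] yaw -5.8 open 85.7
```

apply_moves(
  rows=[
    [[-0.445, -0.055, 0.281], [0, 0, -0.592], -1],
    [[-0.445, -0.055, 0.281], [0, 0, -0.592], -1],
    [[-0.445, -0.055, 0.281], [0, 0, -0.592], -1],
    [[-0.445, -0.055, 0.281], [0, 0, -0.592], -1],
    [[-0.445, -0.055, 0.281], [0, 0, -0.592], -1],
    [[-0.445, -0.055, 0.281], [0, 0, -0.592], -1],
    [[-0.445, -0.055, 0.281], [0, 0, -0.592], -1],
    [[-0.445, -0.055, 0.281], [0, 0, -0.592], -1],
  ],
)

```text
time_s: 15.37
position: [532.4, -377.5, 109.7]
tcp_rot: [-0.0, 0.361, 0.933, 0.0]
wrist_force: [0.6, 0.5, 0.4]
opening: 85.3
finger_force: 0.0
```

```bash
python3 -c "
from h import *
go(536,-378,27,47.5)
c=read_camera('scene');p=pinpoint('pull_middle','scene')[:1];print([ray(c,q['pixel'],44) for q in p])
cv2.imwrite('pics/s4.png',cv2.resize(c['pixels'][180:300,130:290],(800,600),interpolation=cv2.INTER_CUBIC)[:,:,::-1])"
```

```text
t 15.37 shift [-0.012  0.008  0.331] turn [ 0.    -0.     0.002] pos [ 532.4 -377.5  109.7] yaw 47.7 open 85.3
[array([ 536.56028788, -377.696371  ,   44.        ])]
```

View pics/s4.png

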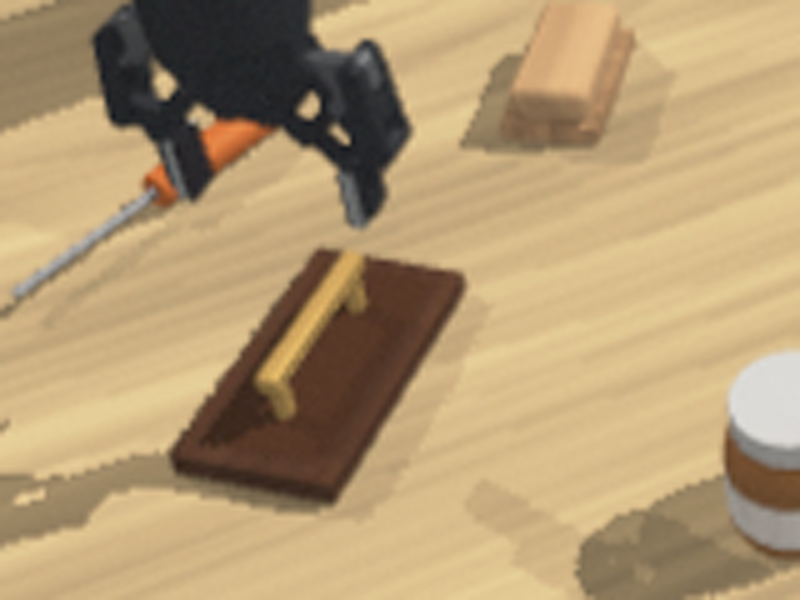

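The fingers straddle the pull, which runs from crop pixel (265,380) to (350,260). I'll descend and grip.

apply_moves(
  rows=[
    [[-0.012, 0.005, 0.12], [0, 0, 0], -1],
    [[-0.012, 0.005, 0.22], [0, 0, 0], -1],
    [[-0.012, 0.005, 0.3], [0, 0, 0], -0.6],
    [[-0.012, 0.005, 0.325], [0, 0, 0], 0],
    [[-0.012, 0.005, 0.325], [0, 0, 0], 0.3],
    [[-0.012, 0.005, 0.325], [0, 0, 0], 0.5],
    [[-0.012, 0.005, 0.325], [0, 0, 0], 0.6],
    [[-0.012, 0.005, 0.325], [0, 0, 0], 0.6],
  ],
)

```text
time_s: 16.13
position: [536.4, -379.8, 30.8]
tcp_rot: [0.002, 0.363, 0.932, -0.001]
wrist_force: [0.3, -0.3, -0.1]
opening: 17.6
finger_force: 0.0
```

```bash
python3 -c "
from h import *
go(536,-378,27,47.5)"
```

```text
t 16.13 shift [0.006 0.004 0.015] turn [-0.     0.002 -0.001] pos [ 536.4 -379.8   30.8] yaw 47.4 open 17.6
```

apply_moves(
  rows=[
    [[0, 0, 0.015], [0, 0, 0], 0.7],
    [[0, 0, 0.015], [0, 0, 0], 0.8],
    [[0, 0, 0.015], [0, 0, 0], 1],
    [[0, 0, 0.015], [0, 0, 0], 1],
    [[0, 0, 0.015], [0, 0, 0], 1],
    [[0, 0, 0.015], [0, 0, 0], 1],
    [[0, 0, 0.015], [0, 0, 0], 1],
  ],
)

```text
time_s: 16.72
position: [536.6, -380.1, 26.8]
tcp_rot: [0.002, 0.363, 0.932, -0.001]
wrist_force: [1.0, -0.6, 6.7]
opening: 11.2
finger_force: 60.9
```

```bash
python3 -c "
from h import *
go(536,-378,150,47.5)"
```

```text
t 16.72 shift [ 0.005  0.005 -0.493] turn [-0.     0.003 -0.001] pos [ 536.6 -380.1   26.8] yaw 47.4 open 11.2
```

apply_moves(
  rows=[
    [[0, 0, -0.04], [0, 0, 0], 1],
    [[0, 0, -0.12], [0, 0, 0], 1],
    [[0, 0, -0.22], [0, 0, 0], 1],
    [[0, 0, -0.34], [0, 0, 0], 1],
    [[0, 0, -0.46], [0, 0, 0], 1],
    [[0, 0, -0.58], [0, 0, 0], 1],
    [[0, 0, -0.68], [0, 0, 0], 1],
    [[0, 0, -0.68], [0, 0, 0], 1],
  ],
)

```text
time_s: 17.38
position: [537.3, -380.4, 201.8]
tcp_rot: [0.005, 0.363, 0.932, -0.002]
wrist_force: [1.7, -0.8, 0.5]
opening: 10.4
finger_force: 60.0
```

```bash
python3 - <<'E'
from h import *
go(560,-40,200,56)
c=read_camera('top'); p=c['pixels']; h=cv2.cvtColor(p,cv2.COLOR_RGB2HSV); H,S,V=h[...,0],h[...,1],h[...,2]
for lo in(70,90,120,150): rect(c,(H>98)&(H<125)&(S>lo)&box(p.shape,170,260,155,245),18,'cradle')
m=(H>98)&(H<125)&(S>120)&box(p.shape,170,260,155,245)
n,l,st,ce=cv2.connectedComponentsWithStats((~m&box(p.shape,198,235,180,222)).astype(np.uint8));print(st,ce)
pp(['cradle_floor'])
E
```

```text
t 17.38 shift [ 8.550e-01  1.064e+00 -1.000e-03] turn [-0.001  0.006 -0.096] pos [ 537.3 -380.4  201.8] yaw 47.4 open 10.4
cradle centre 551.0 323.9 size 187 120 long axis deg 155.8
cradle centre 551.6 324.0 size 186 119 long axis deg 155.8
cradle centre 551.0 323.9 size 184 117 long axis deg 155.8
cradle centre 551.1 324.1 size 181 115 long axis deg 155.6
[[     0      0    640    400 255546]
 [   198    180     10     18     92]
 [   206    191     20     21    252]
 [   225    202     10     20    110]] [[319.68374774 199.49684597]
 [200.79347826 185.72826087]
 [215.13492063 201.17857143]
 [231.         214.5       ]]
top cradle_floor 0.93 [214.1 199. ] [559.4 330.8]
top cradle_floor 0.48 [288.  176.9] [639.7  81.9]
scene cradle_floor 0.75 [404.8 182.5] [555.  321.1]
```

apply_moves(
  rows=[
    [[0.05, 0.057, 0], [0, 0, -0.02], 1],
    [[0.14, 0.16, 0], [0, 0, -0.04], 1],
    [[0.24, 0.274, 0], [0, 0, -0.07], 1],
    [[0.34, 0.389, 0], [0, 0, -0.1], 1],
    [[0.44, 0.503, 0], [0, 0, -0.13], 1],
    [[0.54, 0.617, 0], [0, 0, -0.16], 1],
    [[0.64, 0.732, 0], [0, 0, -0.19], 1],
    [[0.74, 0.846, 0], [0, 0, -0.204], 1],
  ],
)

```text
time_s: 18.3
position: [540.8, -95.7, 192.4]
tcp_rot: [-0.002, 0.209, 0.978, 0.0]
wrist_force: [-0.1, -0.6, -2.2]
opening: 10.8
finger_force: 59.9
```

```bash
python3 -c "
from h import *
go(555,326,202,65.8)"
```

```text
t 18.3 shift [ 0.639  1.562 -0.036] turn [-0.    -0.003  0.   ] pos [540.8 -95.7 192.4] yaw 65.8 open 10.8
```

apply_moves(
  rows=[
    [[0.045, 0.11, -0.03], [0, 0, 0], 1],
    [[0.09, 0.22, -0.03], [0, 0, 0], 1],
    [[0.135, 0.33, -0.03], [0, 0, 0], 1],
    [[0.18, 0.44, -0.03], [0, 0, 0], 1],
    [[0.23, 0.56, -0.03], [0, 0, 0], 1],
    [[0.28, 0.69, -0.03], [0, 0, 0], 1],
    [[0.34, 0.83, -0.03], [0, 0, 0], 1],
    [[0.4, 0.98, -0.03], [0, 0, 0], 1],
  ],
)

```text
time_s: 18.97
position: [550.3, 167.8, 199.8]
tcp_rot: [-0.002, 0.21, 0.978, -0.001]
wrist_force: [-0.2, -0.2, -1.3]
opening: 10.5
finger_force: 59.9
```

```bash
python3 -c "
from h import *
go(555,326,120,65.8)"
```

```text
t 18.97 shift [0.242 0.585 0.319] turn [-0.002 -0.002 -0.001] pos [550.3 167.8 199.8] yaw 65.7 open 10.5
```

apply_moves(
  rows=[
    [[0.05, 0.12, 0], [0, 0, 0], 1],
    [[0.1, 0.24, 0.03], [0, 0, 0], 1],
    [[0.15, 0.36, 0.08], [0, 0, 0], 1],
    [[0.2, 0.48, 0.15], [0, 0, 0], 1],
    [[0.23, 0.55, 0.23], [0, 0, 0], 1],
    [[0.23, 0.56, 0.3], [0, 0, 0], 1],
    [[0.23, 0.56, 0.32], [0, 0, 0], 1],
    [[0.23, 0.56, 0.32], [0, 0, 0], 1],
  ],
)

```text
time_s: 19.63
position: [554.2, 316.9, 117.7]
tcp_rot: [-0.004, 0.21, 0.978, -0.002]
wrist_force: [-0.0, -0.4, -1.8]
opening: 10.7
finger_force: 59.9
```

```bash
python3 - <<'E'
from h import *
go(555,326,70,65.8)
c=read_camera('top');d=read_camera('scene')
a=cv2.resize(c['pixels'][160:240,175:255],(400,400),interpolation=cv2.INTER_CUBIC);b=cv2.resize(d['pixels'][130:210,360:440],(400,400),interpolation=cv2.INTER_CUBIC);cv2.imwrite('pics/c5.png',np.hstack([a,b])[:,:,::-1])
E
```

```text
t 19.63 shift [0.011 0.036 0.191] turn [-0.004 -0.004 -0.   ] pos [554.2 316.9 117.7] yaw 65.8 open 10.7
```

View pics/c5.png

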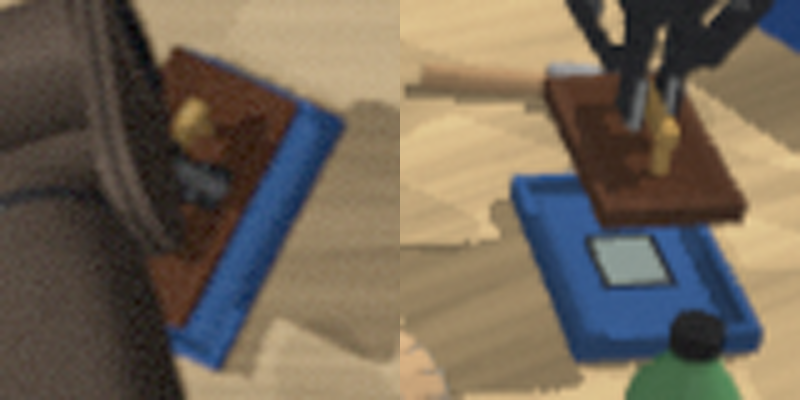

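The panel hangs level and parallel over the cradle. I'll go down to just above the walls and compare edges.

apply_moves(
  rows=[
    [[0.011, 0.034, 0.05], [0, 0, 0], 1],
    [[0.011, 0.034, 0.1], [0, 0, 0], 1],
    [[0.011, 0.034, 0.15], [0, 0, 0], 1],
    [[0.011, 0.034, 0.2], [0, 0, 0], 1],
    [[0.011, 0.034, 0.24], [0, 0, 0], 1],
    [[0.011, 0.034, 0.24], [0, 0, 0], 1],
    [[0.011, 0.034, 0.24], [0, 0, 0], 1],
  ],
)

```text
time_s: 20.32
position: [557.2, 326.1, 61.0]
tcp_rot: [-0.001, 0.21, 0.978, -0.001]
wrist_force: [-0.5, 0.4, -1.1]
opening: 10.9
finger_force: 59.9
```

```bash
cat > m3.py <<'E'
from h import *
import sys
zu=float(sys.argv[1])
go(555,326,36,65.8);print(sense()['wrist_force'])
c=read_camera('scene');p=c['pixels'];K=np.array([[c['fx'],0,c['cx']],[0,c['fy'],c['cy']],[0,0,1.]])
def pr(X): return cv2.projectPoints(np.array(X,float).reshape(-1,3),np.array(c['rvec'],float),np.array(c['tvec'],float),K,None)[0].reshape(-1,2)
def quad(cx,cy,a,w,h,z):
    u=np.array([np.cos(a),np.sin(a)]);v=np.array([-u[1],u[0]])
    return [[*(np.array([cx,cy])+i*w/2*u+j*h/2*v),z] for i,j in((1,1),(1,-1),(-1,-1),(-1,1))]
def solid(cx,cy,a,w,h,z0,z1):
    m=np.zeros((1600,2560),np.uint8);P=np.vstack([pr(quad(cx,cy,a,w,h,z)) for z in(z0,z1)])
    cv2.fillConvexPoly(m,cv2.convexHull(((P+.5)*4).astype(np.int32)),1);return cv2.resize(m.astype(np.float32),(640,400),interpolation=cv2.INTER_AREA)
from scipy.optimize import minimize
h=cv2.cvtColor(p,cv2.COLOR_RGB2HSV);H,S,V=h[...,0].astype(int),h[...,1],h[...,2]
B=((H>98)&(H<125)&(S>100)&box(p.shape,370,440,150,215)).astype(np.float32)
r,g,b=[p[...,i].astype(int) for i in range(3)]
D=(((r-b)>18)&(V<125)&(r>g+8)&box(p.shape,370,440,120,215)).astype(np.uint8)
D=cv2.morphologyEx(D,cv2.MORPH_CLOSE,np.ones((9,9)))
n,l,st,_=cv2.connectedComponentsWithStats(D);i=1+np.argmax(st[1:,4]);D=(l==i).astype(np.float32)
W=np.maximum(B,D); 
a0=np.radians(155.8)
f=lambda q:((solid(q[0],q[1],a0+q[2]/100,160,90,zu,zu+16)-D)**2).sum()
R1=minimize(f,[555,326,0],method='Nelder-Mead',options=dict(initial_simplex=[[555,326,0],[565,326,0],[555,336,0],[555,326,5]]))
print('panel',R1.x.round(1),R1.fun,D.sum())
def g2(q):
    s=np.maximum(solid(q[0],q[1],a0+q[2]/100,190,120,0,18),D if 1 else 0); return ((s-W)**2)[150:215,370:440].sum()
R2=minimize(g2,[552,326,0],method='Nelder-Mead',options=dict(initial_simplex=[[552,326,0],[562,326,0],[552,336,0],[552,326,5]]))
print('cradle',R2.x.round(1),R2.fun,B.sum())
d=R1.x-R2.x;u=np.array([np.cos(a0),np.sin(a0)]);print('panel-cradle along',d[:2]@u,'across',d[:2]@[-u[1],u[0]],'ang deg',np.degrees(d[2]/100))
o=cv2.resize(p[130:215,360:450],(720,680)[:2],interpolation=cv2.INTER_CUBIC).copy()
for X,col in((quad(*R1.x[:2],a0+R1.x[2]/100,160,90,zu+16),(255,255,0)),(quad(*R2.x[:2],a0+R2.x[2]/100,190,120,18),(255,0,255))):
    cv2.polylines(o,[((pr(X)+.5-[360,130])*8).astype(np.int32)],True,col,1)
cv2.imwrite(sys.argv[2],cv2.resize(o,(600,566))[:,:,::-1])
E
python3 m3.py 35 pics/o1.png
```

```text
t 20.32 shift [ 0.008 -0.004  0.1  ] turn [-0.001 -0.001 -0.001] pos [557.2 326.1  61. ] yaw 65.7 open 10.9
[-0.45406727  0.36602417 -1.13130482]
panel [547.6 331.3  -2.3] 409.4296875 1285.0
cradle [548.4 329.6  -1.1] 150.9921875 528.0
panel-cradle along 1.4148419784155501 across -1.162525692575806 ang deg -0.6695192459954228
```

View pics/o1.png

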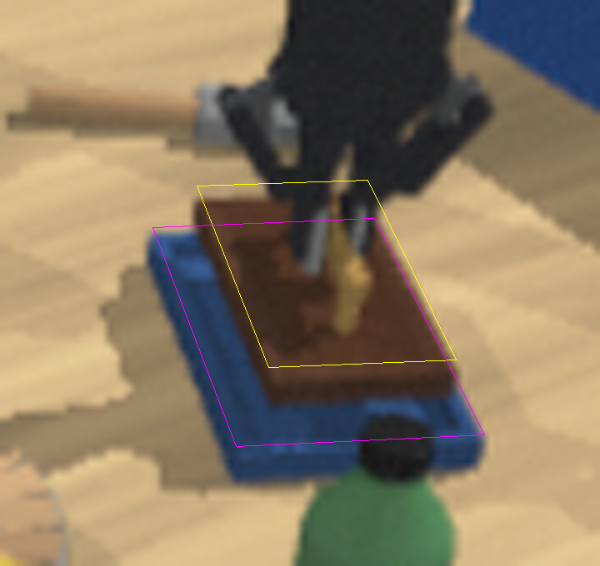

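The panel is held level above the cradle, but the automatic overlay fit is poor. I'll use corners read from the picture instead. Panel top: near-left (270,383), near-right (455,370), far-left (195,203). Cradle rim: (233,455), (483,437), (150,237).

```bash
python3 - <<'E'
from h import *
c=read_camera('scene')
w=lambda u,v,z: ray(c,(360+u/6.667-.5,130+v/6.66-.5),z)[:2]
P=[w(270,383,50),w(455,370,50),w(195,203,50)];C=[w(233,455,18),w(483,437,18),w(150,237,18)]
for n,Q in(('panel',P),('cradle',C)):
    e=Q[0]-Q[2];s=Q[0]-Q[1];print(n,'long',np.linalg.norm(e).round(),np.degrees(np.arctan2(e[1],e[0])).round(1),'short',np.linalg.norm(s).round(),'centre',((Q[1]+Q[2])/2).round(1))
E
```

```text
panel long 157.0 -24.7 short 90.0 centre [555.4 323.9]
cradle long 187.0 -24.8 short 122.0 centre [552.3 325.2]
```

apply_moves(
  rows=[
    [[0.011, 0, 0], [0, 0, 0], 1],
    [[0.011, 0, 0.02], [0, 0, 0], 1],
    [[0.011, 0, 0.04], [0, 0, 0], 1],
    [[0.011, 0, 0.055], [0, 0, 0], 1],
    [[0.011, 0, 0.07], [0, 0, 0], 1],
    [[0.011, 0, 0.08], [0, 0, 0], 1],
    [[0.011, 0, 0.085], [0, 0, 0], 1],
    [[0.011, 0, 0.085], [0, 0, 0], 1],
  ],
)

```text
time_s: 21.08
position: [555.1, 327.7, 40.4]
tcp_rot: [-0.0, 0.21, 0.978, -0.0]
wrist_force: [-0.4, -0.4, -2.9]
opening: 10.4
finger_force: 60.0
```

apply_moves(
  rows=[
    [[0, 0, 0.006], [0, 0, 0], 1],
    [[0, 0, 0.01], [0, 0, 0], 1],
    [[0, 0, 0.014], [0, 0, 0], 1],
    [[0, 0, 0.018], [0, 0, 0], 1],
    [[0, 0, 0.02], [0, 0, 0], 1],
    [[0, 0, 0.02], [0, 0, 0], 1],
  ],
)

```text
time_s: 21.58
position: [555.3, 327.8, 35.9]
tcp_rot: [-0.0, 0.21, 0.978, -0.0]
wrist_force: [0.1, 1.2, -2.1]
opening: 10.8
finger_force: 60.0
```

apply_moves(
  rows=[
    [[0, 0, 0.003], [0, 0, 0], 1],
    [[0, 0, 0.006], [0, 0, 0], 1],
    [[0, 0, 0.008], [0, 0, 0], 1],
    [[0, 0, 0.01], [0, 0, 0], 1],
    [[0, 0, 0.01], [0, 0, 0], 1],
  ],
)

```text
time_s: 22.0
position: [555.6, 327.9, 34.8]
tcp_rot: [0.0, 0.21, 0.978, -0.0]
wrist_force: [-3.5, -0.8, 5.1]
opening: 10.9
finger_force: 60.8
```

Contact came at the expected height, with the panel on the floor. I'll release gently and retreat.

apply_moves(
  rows=[
    [[0, 0, 0.002], [0, 0, 0], 0.7],
    [[0, 0, 0.002], [0, 0, 0], 0.5],
    [[0, 0, 0.002], [0, 0, 0], 0.2],
    [[0, 0, 0.002], [0, 0, 0], 0],
    [[0, 0, 0.002], [0, 0, 0], -0.3],
    [[0, 0, 0.002], [0, 0, 0], -0.3],
  ],
)

```text
time_s: 22.5
position: [555.4, 327.8, 32.9]
tcp_rot: [-0.0, 0.21, 0.978, -0.0]
wrist_force: [-0.3, -0.2, 1.9]
opening: 55.5
finger_force: 0.0
```

apply_moves(
  rows=[
    [[0, 0, -0.05], [0, 0, 0], -0.3],
    [[0, 0, -0.15], [0, 0, 0], -0.3],
    [[0, 0, -0.3], [0, 0, 0], -0.3],
    [[0, 0, -0.45], [0, 0, 0], -0.3],
    [[0, 0, -0.6], [0, 0, 0], -0.3],
    [[0, 0, -0.6], [0, 0, 0], -0.3],
    [[-0.1, 0.2, -0.6], [0, 0, 0], -0.3],
    [[-0.1, 0.3, -0.6], [0, 0, 0], -0.3],
  ],
)

```text
time_s: 23.17
position: [609.6, 384.6, 184.5]
tcp_rot: [0.001, 0.211, 0.977, -0.0]
wrist_force: [0.9, -0.1, -0.3]
opening: 55.1
finger_force: 0.0
```

```bash
python3 - <<'E'
from h import *
d=read_camera('scene');print(sense()['position'])
cv2.imwrite('pics/f.png',cv2.resize(d['pixels'][135:250,290:450],(800,575),interpolation=cv2.INTER_CUBIC)[:,:,::-1])
E
python3 m2.py | egrep 'scene (62|65|83|89)'
```

```text
[612.4976876  390.69482403 182.55700639]
scene 62.0 white (29.6, 121) yellow None [44, 41, 37, 32, 62, 125, 170, 146, 77, 36, 33, 29]
scene 65.0 white (29.1, 100) yellow None [36, 37, 34, 27, 67, 127, 168, 141, 63, 46, 48, 61]
scene 83.0 white  yellow (28.7, 54) 
scene 89.0 white  yellow (29.0, 54)
```

View pics/f.png

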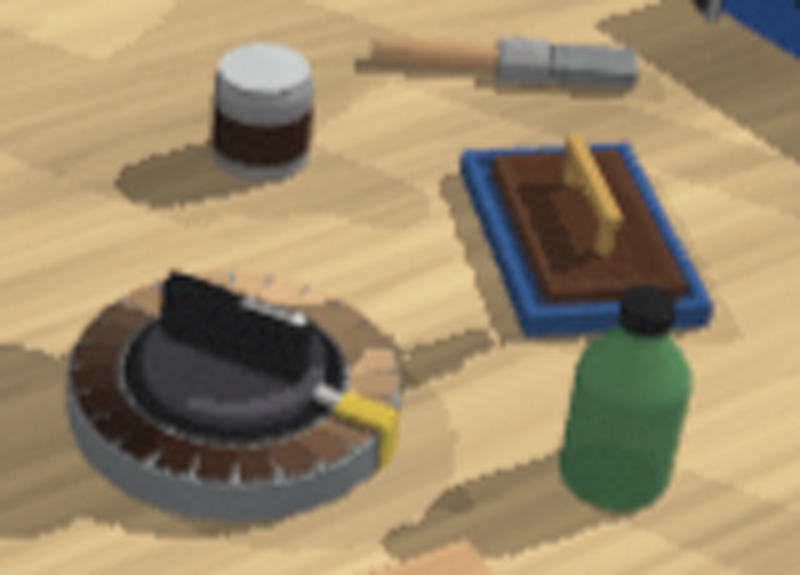

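The front lies flat inside the cradle with its pull up (crop 590,220). The pointer is on the flag (crop 335,400), and the robot is clear of everything.

```bash
python3 -c "
from bench import *
print(hand_in())"
```

```text
the job is handed in; nothing more can be done
None
```

I turned the selector clockwise, the shorter way, until its pointer was on the yellow flag (within about 1° in the pictures), then laid the walnut front flat in the blue cradle, pull up, and handed the job in at about 24 s; no verdict came back.

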